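Stow the pry spatula and show the battery's underside to the inspection camera

ROBOT

A 7-joint arm with a two-finger parallel gripper is mounted at the origin on a cart in front of the work surface, level with it; the furniture and walls round the work are solid. World frame = base frame: x ahead of the robot, y to its left, z up, the work surface at z = 0. Lengths are in m, angles in rad, forces in N, time in s.
With the tool pointing down it reaches from about 0.425 to 0.825 m from the base axis. Payload 3.6 kg.
Tool frame: the origin (TCP) lies midway between the tips of the shut fingers; the grasp point (between the pads) lies 19 mm behind it; z points along the fingers, y is the line along which they close (so a half turn about z gives the same grasp; the last joint's range is limited). The gripper opens to 85 mm and grips with 20 to 120 N. Pads are 22 mm wide; open, the fingers measure 114 mm over their backs; the gripper's body (76 mm by 85 mm) begins 54 mm behind the grasp point. The pads swing forward as they close: fully open they stand 13 mm farther back than shut.
Start: joints at [1.089, 0.615, -0.013, 1.423, 0.008, 1.103, -0.04], TCP at [0.286, -0.584, 0.231] pointing down, gripper open.
Joint ranges: [-3.12, 3.12], [-0.3, 2.06], [-1.34, 1.32], [0.26, 2.42], [-1.36, 4.5], [0.01, 1.98], [-2.84, 2.84]. Speed limits (rad/s): [2.79, 2.79, 3.14, 3.14, 3.14, 3.14, 3.14].

INTERFACE

Orientations are given as a rotation vector (axis times angle).
In Python, from cell import ctrl gives the robot as it stands.
- The arm moves only by the tool jog_arm, never from a script. Its arguments are lists of equal length, an entry for each row: "xyz": the shift along the world's x, y, z in cm, a list of three; "turn": the turn, a rotation vector about the world's x, y, z in rad, a list of three. A call has 1 to 20 rows; each row shifts and turns the commanded pose from where the row before left it; what a row does not reach is not made up. A row lasts 1/10 s, in which the tool goes at most 50 mm and 8.59 degrees, less where a joint would pass 70% of its speed; a pose out of reach is approached as far as the arm can. A call is refused whole if a number of a shift passes 5 or a number of a turn 0.15, either way. A call with a gripper value outside its range is refused whole. "hand" is the finger opening in cm, from 0 to 8.54, set as the call begins (left out, the last holds). The fingers move at their own pace and stop on an object; "force" is the grip in N (left out, the last holds). Time passes only in rows, so rows that do not move let the fingers close. It gives the time, the measured TCP pose, the force, the opening and the grip force at its end, in the units of the state.
- ctrl.state(): the state, without advancing time (a new reading comes with each control period).
- ctrl.grab_frame(name): name is "scene" or "top" or "wrist"; returns the picture (420x560x3 uint8, red, green, blue); there is no depth.
- ctrl.camera_info(name): a dict with "K" (3x3 intrinsics, pixels), "R" (3x3) and "t" (3): a world point X has camera coordinates R X + t; the wrist camera has in their place "hand_eye" (4x4, takes a point from camera to tool coordinates, whose origin is the TCP and whose axes are the flange's). Camera axes: x right, y down, z forward; pixel columns grow to the right and rows downward; lengths in m; the calibration is good to about 2 mm. A picture is of the moment at which its call begins: read the wrist's pose just before it. camera_info takes no time and is no camera call.
- ctrl.job_done(): hands the job in; it is judged then, once.
The state is a dict: "clock": time; "joints": joint angles; "qd": joint speeds; "effort": joint torques, N m; "tcp_pos": TCP position; "eef_rot": TCP orientation; "wrist_force": force on the tool from outside, world axes, zero at the start; "moment": the same for the moment, N m; "finger_gap": finger opening in m; "gripper_force": force on a finger pad.
Only numpy, scipy, OpenCV 4.12 (cv2) and the standard library are available. Lean on these libraries where they do the work, as an engineer would, in place of code of your own. Each camera call takes 0.05 s, during which the arm holds its last target. There are 200 camera calls.

TASK

The pry spatula lies across the laptop battery in its cradle: slide it blade first into the slot of the metal holder, fully home, and let go of it. Then lift the battery out of the cradle by its long sides and hold it still in the air in front of the upward-tilted inspection camera, its underside square to the lens and centred in the view 15 cm away, the battery's length running sideways across the picture. Finish while still holding the battery there, and leave the reel, the tin and the glue bottle where they stand.

Things in the scene. Friction and masses are not known exactly. Their poses are not given: they have to be found in the camera images.
- battery: laptop battery, a flat black bar with a pale label on top, 46 (x) x 205 (y) x 19 (z) mm, 0.2 to 0.42 kg. Origin: centre of its underside; y along its length, z out of its label side. It lies label up in the cradle. Take it across its 46 mm width at the middle of its length.
- cradle: fixed cradle: beam 36 wide, 170 long (y), 8 mm high with two grey U saddles, each 64 (x) x 22 (y) mm, at y = -70 and +70 mm; the battery rests in them, underside 18 mm above the desk, between 7 mm cheeks that rise to 32 mm (2 mm play each side). Between the saddles the battery's long sides are free for the fingers. Origin: centre of its underside.
- spatula: flat pry spatula, 0.09 kg: steel blade 28 wide, 3 mm thick, from x = -31 to +79 mm (last 10 mm only 20 wide); black handle 18 wide, 12 mm thick, x = -121 to -31 mm; undersides flush. Origin: on its underside, below its centre of mass; +x points to the blade tip, z up. It starts lying flat across the top of the battery, handle overhanging freely towards the robot.
- spatula_tip (a point): middle of the spatula's blade tip, half way through the blade's thickness (79 mm ahead of the spatula's origin, 1.5 mm above its underside)
- spatula_grip (a point): place to pinch the handle, 18 mm wide there: at the middle of the handle's thickness, 6 mm above the spatula's underside, 53 mm behind its origin, 132 mm behind the blade tip
- holder: fixed metal block, 95 (x) x 60 (y) x 55 (z) mm, with one level slot in the side that faces the robot (-x). Origin: centre of its underside on the desk; +x is the direction in which the blade slides in.
- slot_mouth (a point): centre of the slot's mouth, on the holder's -x face, 38 mm above the desk, axes as the holder's. The slot is 36 wide, 8 high (34 to 42 mm above the desk), 85 mm deep; the blade is fully home with its tip 70 to 85 mm inside (80 is good; the handle then stays 30 mm outside). Let go, it rests on the slot's floor, drooping a few degrees at most.
- camera: fixed round black webcam, ball about 46 mm across, on a dark tilted bracket (base 100 x 70 mm, about 85 mm high in all) on the desk. It looks along its own -x axis, which rises 60 degrees above the level, towards the robot side; its y axis is level and runs sideways across the picture. Origin: centre of its foot, 40 mm above the desk.
- lens (a point): front of the camera's lens, about 76 mm above the desk
- view_point (a point): the point 150 mm in front of the lens on its line of sight, about 206 mm above the desk: the centre of the battery's underside belongs here, the battery's z axis along the line of sight away from the camera (the gripper leans 30 degrees, fingers pointing down and towards the camera), its y axis parallel to the camera's y axis (either way round)
- laptop: fixed obstacle, always in the same place: open laptop on the right, its keyboard side away from the robot. Its raised screen stands like a wall 0.24 m high from (x, y) = (0.57, -0.10) to (0.42, -0.43) m; coming from the right, pass over it. Origin: under the middle of its base.
- reel: loose bystander: small solder reel, 39 mm across, 42 mm high, origin under its centre
- tin: loose bystander: little round tin, 46 mm across, 27 mm high, origin under its centre
- glue: loose bystander: small dark glue bottle, 30 mm across, 73 mm high, origin under its centre
Not all that is in view belongs to the job. What is shaped like the holder but red is not meant.

How it is judged:
By the outcome, as a careful person would: the job done as asked, in the order asked, and still so for the second after the job is handed in, while the arm keeps its last pose, push and grip.
It also fails if it takes over 64 s, if anything falls off the work surface, if the arm or the gripper's body presses on something with over 40 N, if the wrist force passes 120 N, or if a joint passes its speed limit or range.

## Working session

There is one attempt and no reset: what is moved stays moved. The work goes in short steps, Python scripts to look and compute and a tool call to move; the robot and the scene stay as the last step left them, time stands still between calls to the robot, and variables do not carry over. Pictures are saved under pics/ and viewed, at most 10 in all, crops included, and the job is handed in when it is done.

Besides the shell and the picture viewer there is one more tool, called after "Emit:" by a JSON object that holds its "name" and its "arguments". jog_arm: Moves the arm, as the interface text tells. Its arguments: {"type":"object","properties":{"xyz":{"type":"array","items":{"type":"array","items":{"type":"number"}}},"turn":{"type":"array","items":{"type":"array","items":{"type":"number"}}},"hand":{"type":"number"},"force":{"type":"number"}},"required":["xyz","turn"]}

```bash
mkdir -p pics; ls
python3 - <<'E'
from cell import ctrl
import cv2,numpy as np
np.set_printoptions(precision=4,suppress=True)
s=ctrl.state()
for k in ["clock","joints","tcp_pos","eef_rot","wrist_force","finger_gap"]: print(k,s[k])
for n in ["scene","top","wrist"]:
    im=ctrl.grab_frame(n); cv2.imwrite(f"pics/{n}0.png",im[:,:,::-1]); print(n,ctrl.camera_info(n))
E
```

```text
pics
clock 0.0
joints [ 1.0895  0.616  -0.0126  1.425   0.0081  1.1034 -0.0404]
tcp_pos [ 0.2852 -0.5832  0.2301]
eef_rot [-3.0582 -0.7077  0.001 ]
wrist_force [-0.3207  0.1566 -0.8077]
finger_gap 0.08522808685387785
scene {'K': array([[525.267 ,   0.    , 284.1693],
       [  0.    , 525.267 , 217.4783],
       [  0.    ,   0.    ,   1.    ]]), 'R': array([[ 0.6476, -0.7617,  0.0193],
       [-0.4098, -0.3696, -0.834 ],
       [ 0.6424,  0.5322, -0.5515]]), 't': array([-0.3773,  0.3232,  1.4846])}
top {'K': array([[477.5203,   0.    , 282.9599],
       [  0.    , 477.5203, 211.7785],
       [  0.    ,   0.    ,   1.    ]]), 'R': array([[ 0.0097, -0.9999, -0.0086],
       [-0.9953, -0.0089, -0.0964],
       [ 0.0963,  0.0095, -0.9953]]), 't': array([-0.0302,  0.5463,  1.547 ])}
wrist {'K': array([[312.9276,   0.    , 277.7965],
       [  0.    , 312.9276, 208.0471],
       [  0.    ,   0.    ,   1.    ]]), 'hand_eye': array([[-0.0006, -0.9445, -0.3284,  0.084 ],
       [ 1.    , -0.0004, -0.0009,  0.0001],
       [ 0.0007, -0.3284,  0.9445, -0.1425],
       [ 0.    ,  0.    ,  0.    ,  1.    ]])}
```

View pics/scene0.png

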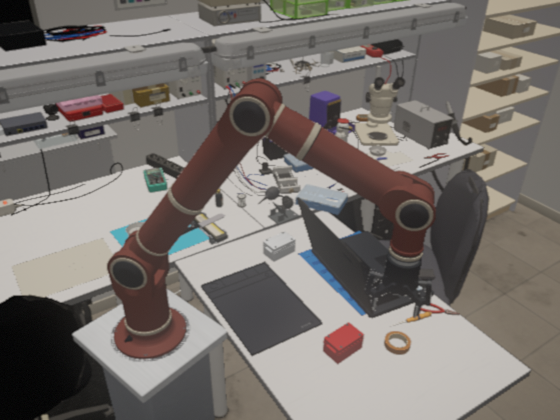

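View pics/top0.png

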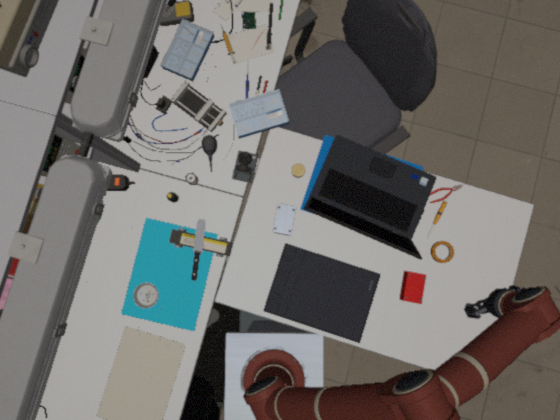

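The top view shows:
- the spatula across the battery at about (198,245)
- the silver holder at (284,219)
- the webcam at (245,165)
- the red decoy at (413,287)
- the arm at the lower right

I'll look at enlarged crops next.

```bash
cat > h.py <<'E'
from cell import ctrl
import cv2,numpy as np
from scipy.spatial.transform import Rotation as Ro
np.set_printoptions(precision=4,suppress=True)
def cam(n,s=None):
    c=ctrl.camera_info(n)
    if n!="wrist": return c["K"],c["R"],np.array(c["t"])
    s=s or ctrl.state(); T=np.eye(4);T[:3,:3]=Ro.from_rotvec(s["eef_rot"]).as_matrix();T[:3,3]=s["tcp_pos"]
    M=np.linalg.inv(T@c["hand_eye"]); return c["K"],M[:3,:3],M[:3,3]
def ray(C,px):
    K,R,t=C; px=np.atleast_2d(np.array(px,float))
    d=np.c_[px,np.ones(len(px))]@np.linalg.inv(K).T@R
    return -R.T@t,d/np.linalg.norm(d,axis=1)[:,None]
def onz(C,px,z):
    o,d=ray(C,px); return o+d*((z-o[2])/d[:,2])[:,None]
def proj(C,X):
    K,R,t=C; p=(np.atleast_2d(X)@R.T+t)@K.T; return p[:,:2]/p[:,2:]
def tri(C1,p1,C2,p2):
    o1,d1=ray(C1,p1);o2,d2=ray(C2,p2);d1=d1[0];d2=d2[0]
    a=np.linalg.lstsq(np.c_[d1,-d2],o2-o1,rcond=None)[0]
    A=o1+a[0]*d1;B=o2+a[1]*d2; return (A+B)/2,np.linalg.norm(A-B)
E
python3 - <<'E'
from h import *
t=cv2.imread("pics/top0.png");s=cv2.imread("pics/scene0.png")
a=cv2.resize(t[140:310,120:310],None,fx=4,fy=4,interpolation=cv2.INTER_CUBIC)[:600]
a=cv2.resize(t[145:295,120:310],None,fx=4,fy=4,interpolation=cv2.INTER_CUBIC)
b=cv2.resize(s[150:300,110:310],None,fx=4,fy=4,interpolation=cv2.INTER_CUBIC)
cv2.imwrite("pics/a.png",a);cv2.imwrite("pics/b.png",b)
C=cam("top")
for n,p,z in [("sp",(198,245),.04),("hold",(284,219),.055),("cam",(245,165),.06),("tool",(485,300),.2)]: print(n,onz(C,p,z))
E
```

```text
sp [[0.4343 0.2497 0.04  ]]
hold [[ 0.5204 -0.0289  0.055 ]]
cam [[0.6952 0.0997 0.06  ]]
tool [[ 0.2808 -0.6085  0.2   ]]
```

View pics/a.png

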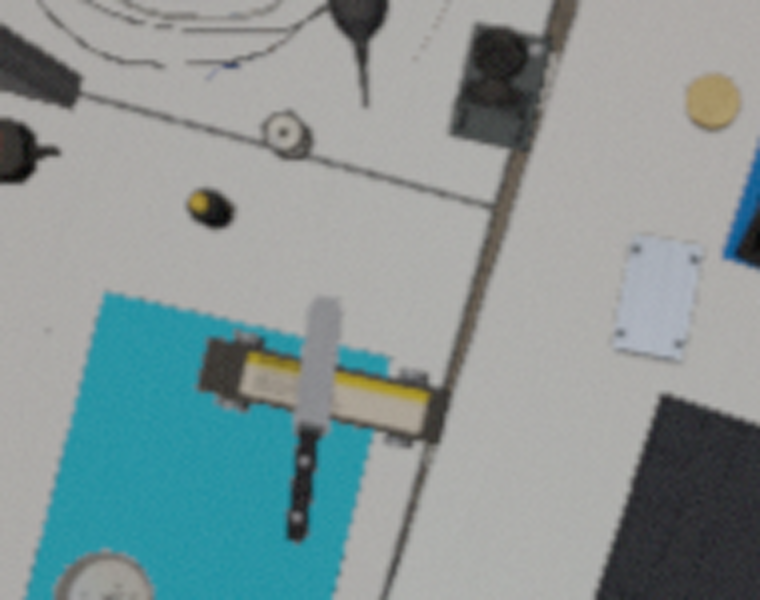

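View pics/b.png

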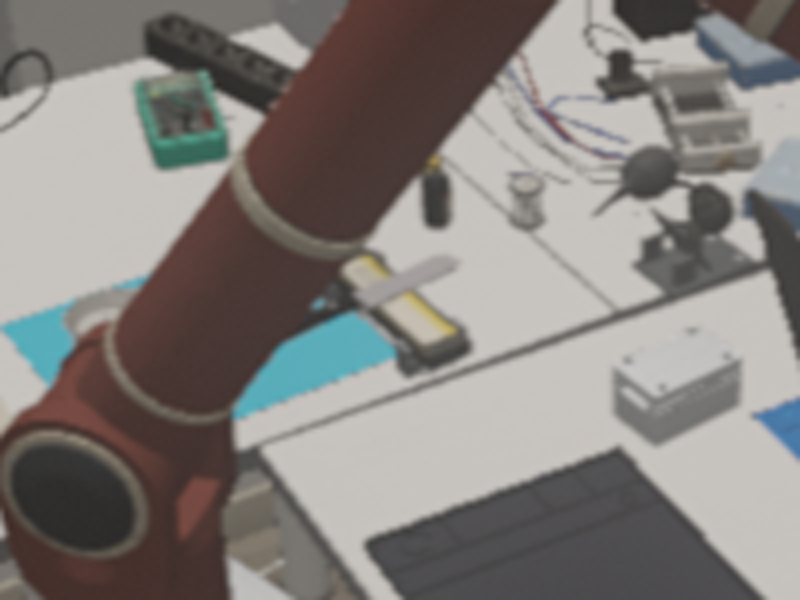

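Candidates, by top-view pixel:
- **Holder:** the silver block at (284,219) is the one. The red block at (413,287) and the blue-grey boxes at (188,48) and (260,112) are not.
- **Spatula:** the one lying over the battery at (198,245). The screwdriver and pliers at (440,200) are not.
- **Battery:** the labelled bar at (200,243). The power strip and the tablet are not.
- **Webcam:** on the dark bracket at (245,160). The ball at (210,145) looks like a separate lamp or microphone.

I'll move the wrist camera over to check this.

Emit:
{"name": "jog_arm", "arguments": {"xyz": [[1.8,3.2,1.6],[1.8,3.2,1.6],[1.8,3.2,1.6],[1.8,3.2,1.6],[1.8,3.2,1.6],[1.8,3.2,1.6],[1.8,3.2,1.6],[1.8,3.2,1.6],[1.8,3.2,1.6],[1.8,3.2,1.6],[1.8,3.2,1.6],[1.8,3.2,1.6],[0.6,4,0],[0.6,4,0],[0.6,4,0],[0.6,4,0],[0.6,4,0],[0.6,4,0],[0.6,4,0],[0.6,4,0]], "turn": [[0,0,-0.038],[0,0,-0.038],[0,0,-0.038],[0,0,-0.038],[0,0,-0.038],[0,0,-0.038],[0,0,-0.038],[0,0,-0.038],[0,0,-0.038],[0,0,-0.038],[0,0,-0.038],[0,0,-0.038],[0,0,0],[0,0,0],[0,0,0],[0,0,0],[0,0,0],[0,0,0],[0,0,0],[0,0,0]]}}

```text
clock: 2.15
tcp_pos: [0.5494, 0.1215, 0.423]
eef_rot: [3.141, -0.002, -0.001]
wrist_force: [0.1, 0.1, 0.8]
finger_gap: 0.0855
gripper_force: 0.0
```

Emit:
{"name": "jog_arm", "arguments": {"xyz": [[0,0,0],[0,0,0],[0,0,0]], "turn": [[0,0,0],[0,0,0],[0,0,0]]}}

```text
clock: 2.45
tcp_pos: [0.5496, 0.1184, 0.4231]
eef_rot: [3.14, -0.006, -0.0]
wrist_force: [0.2, -1.1, 0.0]
finger_gap: 0.0856
gripper_force: 0.0
```

Run:
```python
from h import *
import json
s=ctrl.state(); print(s["tcp_pos"],s["eef_rot"],s["joints"],np.abs(s["qd"]).max())
json.dump({k:np.array(s[k]).tolist() for k in("tcp_pos","eef_rot")},open("w1.json","w"))
im=ctrl.grab_frame("wrist")[:,:,::-1];cv2.imwrite("pics/w1.png",im)
cv2.imwrite("pics/w1b.png",cv2.resize(im,(784,588),interpolation=cv2.INTER_CUBIC))
cv2.imwrite("pics/t1.png",ctrl.grab_frame("top")[:,:,::-1]);cv2.imwrite("pics/s1.png",ctrl.grab_frame("scene")[:,:,::-1])
```

```text
[0.5496 0.1184 0.4231] [ 3.1401 -0.0057 -0.0004] [-0.1621  0.3601 -0.1398  1.3244  0.0507  1.4611 -1.873 ] 0.01430937836479004
```

View pics/w1b.png

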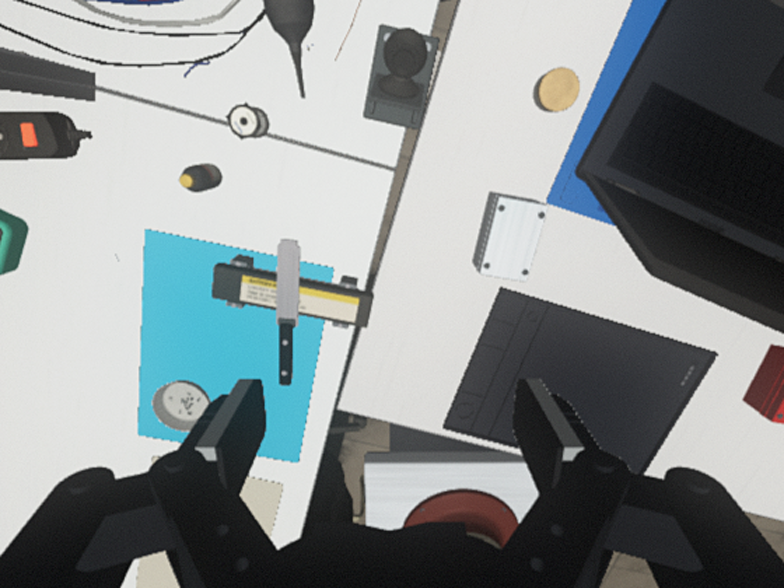

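The wrist view (1.4x scale) shows:
- the spatula blade at (288,285), its handle at (286,350), and the battery at (292,295)
- the silver holder at (508,236), with four screws in its top
- the webcam ball at (404,52) on its plate at (400,75)
- the reel at (248,120), the glue at (200,178), and the tin-like discs at (558,90) and (180,400)

Next I'll measure with colour masks.

Run:
```python
from h import *
import json
C=cam("wrist",json.load(open("w1.json")));im=cv2.imread("pics/w1.png");hsv=cv2.cvtColor(im,cv2.COLOR_BGR2HSV);V=hsv[...,2]
def comps(m,x0,y0,x1,y1,lo,hi):
    z=np.zeros_like(m);z[y0:y1,x0:x1]=m[y0:y1,x0:x1]
    cs,_=cv2.findContours(z,cv2.RETR_EXTERNAL,cv2.CHAIN_APPROX_NONE)
    return [c for c in cs if lo<=cv2.contourArea(c)<=hi]
def box(c,z,name):
    r=cv2.minAreaRect(c);b=cv2.boxPoints(r);X=onz(C,b,z);e1=X[1]-X[0];e2=X[2]-X[1]
    if np.linalg.norm(e1)<np.linalg.norm(e2): e1,e2=e2,e1
    print(name,"c",X.mean(0),"L",np.linalg.norm(e1),"W",np.linalg.norm(e2),"yaw",np.degrees(np.arctan2(e1[1],e1[0])),"px",r[0])
dark=(V<75).astype(np.uint8)
# handle
for c in comps(dark,190,229,220,290,60,2000): box(c,.049,"handle")
# blade: grey low sat
g=((hsv[...,1]<60)&(V>110)&(V<215)).astype(np.uint8)
for c in comps(g,190,165,220,236,100,4000): box(c,.040,"blade")
for c in comps((V<90).astype(np.uint8),145,180,270,240,100,20000): box(c,.037,"batt")
nt=(((hsv[...,1]<120)|(V<100))&(V<185)).astype(np.uint8)
# screws
P=[]
for c in comps((V<110).astype(np.uint8),335,135,395,202,3,60):
    m=cv2.moments(c)
    if m["m00"]>0: P.append((m["m10"]/m["m00"],m["m01"]/m["m00"],m["m00"]))
print("screws",np.array(P)); 
if len(P): print(onz(C,np.array(P)[:,:2],.055))
for c in comps((V<130).astype(np.uint8),250,10,318,95,300,6000): box(c,0.0,"camplate")
cv2.imwrite("pics/zz.png",cv2.resize(np.hstack([im[0:100,245:325],im[130:230,330:410],im[165:265,130:280]]),None,fx=2.5,fy=5,interpolation=cv2.INTER_CUBIC) if 0 else np.vstack([np.hstack([cv2.resize(im[5:100,250:325],None,fx=5,fy=5,interpolation=cv2.INTER_CUBIC)[:300],cv2.resize(im[132:207,330:410],None,fx=5,fy=4,interpolation=cv2.INTER_CUBIC)]),cv2.resize(im[170:245,150:275],(775,300),interpolation=cv2.INTER_CUBIC)]))
```

```text
handle c [0.3668 0.2542 0.049 ] L 0.0883622098677174 W 0.014343237342961975 yaw 175.56007740186905 px (204.0, 252.5)
blade c [0.4617 0.251  0.04  ] L 0.11573238453987711 W 0.048719639476483986 yaw -178.1269983889104 px (202.4711456298828, 201.42861938476562)
batt c [0.4296 0.1813 0.037 ] L 0.09666586059980443 W 0.08411770558564252 yaw -84.43439946934679 px (242.9725799560547, 218.12034606933594)
batt c [0.4654 0.3025 0.037 ] L 0.07293259149025799 W 0.06411727583154243 yaw -105.09902290311975 px (173.67649841308594, 199.79412841796875)
screws [[374.7778 194.       3.    ]
 [386.5    153.       4.    ]
 [358.     148.2222   3.    ]
 [343.4282 168.5057  58.    ]]
[[ 0.4805 -0.047   0.055 ]
 [ 0.55   -0.0593  0.055 ]
 [ 0.5579 -0.0123  0.055 ]
 [ 0.5247  0.0092  0.055 ]]
camplate c [0.7077 0.0976 0.    ] L 0.12693216740334992 W 0.07586273783893943 yaw -12.392401897618996 px (289.92401123046875, 49.16801071166992)
```

View pics/zz.png

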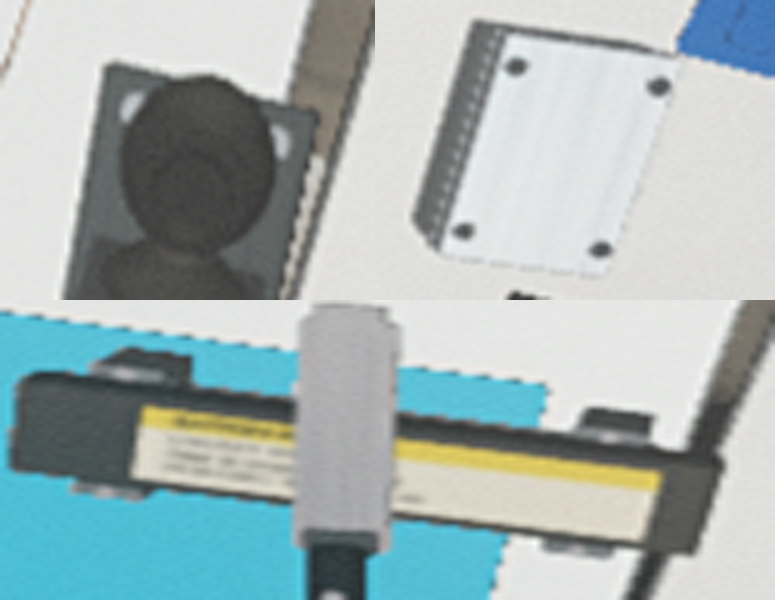

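The crop confirms three things: four screws on the holder top, the webcam ball with its lens facing the robot, and the blade lying over the label. Now I'll work out the positions.

Run:
```python
from h import *
import json
C=cam("wrist",json.load(open("w1.json")));T=cam("top");S=cam("scene")
im=cv2.imread("pics/w1.png");t=cv2.imread("pics/t1.png")
sc=onz(C,[(358,148.4),(386.5,153.2),(374.9,194.1),(347.4,189.75)],.055);print("holder",sc,sc.mean(0))
for a,b in((3,0),(2,1)): d=sc[b]-sc[a];print("yaw",np.degrees(np.arctan2(d[1],d[0])),np.linalg.norm(d))
# blade edges per row
H=cv2.cvtColor(im,cv2.COLOR_BGR2HSV)
for y in range(170,228,4):
    row=H[y,190:222]; print(y,[f"{a}/{b}" for a,b in row[:, 1:3]][4:28:1]) if y in(178,198,214) else None
hd=(H[...,2]<75).astype(np.uint8);ys,xs=np.nonzero(hd[232:276,192:218]);
rows=[(y+232,(xs[ys==y].min()+xs[ys==y].max())/2+192) for y in range(44) if (ys==y).any()]
r=np.array(rows);X=onz(C,r[:,::-1],.049);p=np.polyfit(X[:,0],X[:,1],1);print("handle line slope deg",np.degrees(np.arctan(p[0])),X[[0,-1]])
tip=onz(C,[(206,171.3)],.040)[0];print("tip",tip)
g=onz(C,[(288.4,41)],.076);print("lens",g,"ball",onz(C,[(289.6,37.4)],.057))
pl=onz(C,[(272,18),(313.6,28),(300,90.7),(260,84.3)],.005);print("plate",pl,pl.mean(0))
for a,b in((0,1),(3,2),(0,3),(1,2)): d=pl[b]-pl[a];print(np.degrees(np.arctan2(d[1],d[0])),np.linalg.norm(d))
```

```text
holder [[ 0.5577 -0.0123  0.055 ]
 [ 0.5497 -0.0594  0.055 ]
 [ 0.4803 -0.0473  0.055 ]
 [ 0.4882  0.0001  0.055 ]] [ 0.5189 -0.0297  0.055 ]
yaw -10.11064817015149 0.07058492356694694
yaw -9.893169704208479 0.07046361155317543
178 ['2/230', '2/230', '1/230', '5/225', '3/191', '3/178', '4/174', '4/179', '1/182', '6/177', '3/180', '0/178', '3/178', '6/176', '3/180', '3/177', '1/180', '3/179', '3/180', '0/181', '4/194', '3/228', '2/231', '2/231']
198 ['29/79', '29/71', '18/70', '10/104', '3/164', '6/179', '3/176', '6/174', '3/177', '4/176', '4/176', '3/178', '3/176', '1/174', '3/174', '4/175', '4/176', '4/180', '1/181', '4/145', '10/100', '14/106', '11/121', '91/174']
214 ['19/212', '24/205', '20/190', '6/176', '3/174', '3/167', '3/168', '3/168', '4/173', '4/172', '7/175', '5/168', '3/172', '4/175', '6/174', '4/173', '4/177', '3/174', '6/173', '12/168', '22/195', '23/215', '19/218', '22/218']
handle line slope deg -5.569830535938975 [[0.4089 0.2508 0.049 ]
 [0.3227 0.2579 0.049 ]]
tip [0.5177 0.2405 0.04  ]
lens [[0.7103 0.1022 0.076 ]] ball [[0.7179 0.0999 0.057 ]]
plate [[0.7536 0.1259 0.005 ]
 [0.7395 0.0603 0.005 ]
 [0.6468 0.08   0.005 ]
 [0.6571 0.1469 0.005 ]] [0.6993 0.1032 0.005 ]
-102.11316351067674 0.06709523338583806
-98.73643273857247 0.0676681784565253
167.7219372714128 0.0987880128542474
167.99027303240553 0.09480203760797452
```

Emit:
{"name": "jog_arm", "arguments": {"xyz": [[-1.64,1.35,-3],[-1.64,1.35,-3],[-1.64,1.35,-3],[-1.64,1.35,-3],[-1.64,1.35,-3],[-1.64,1.35,-3],[-1.64,1.35,-3],[-1.64,1.35,-3],[-1.64,1.35,-3],[-1.64,1.35,-3],[0,0,0],[0,0,0],[0,0,0]], "turn": [[0,0,-0.009],[0,0,-0.009],[0,0,-0.009],[0,0,-0.009],[0,0,-0.009],[0,0,-0.009],[0,0,-0.009],[0,0,-0.009],[0,0,-0.009],[0,0,-0.009],[0,0,0],[0,0,0],[0,0,0]], "hand": 4.5}}

```text
clock: 3.9
tcp_pos: [0.3878, 0.2546, 0.1246]
eef_rot: [-3.137, 0.147, -0.005]
wrist_force: [0.2, 0.7, -0.1]
finger_gap: 0.0447
gripper_force: 0.0
```

Run:
```python
from h import *
s=ctrl.state(); C=cam("wrist",s);im=ctrl.grab_frame("wrist")[:,:,::-1];cv2.imwrite("pics/w2.png",im)
R=Ro.from_rotvec(s["eef_rot"]).as_matrix();print(s["tcp_pos"],s["joints"]);print(R)
for X in([.3863,.2528,.049],[.5177,.2405,.04]):print(proj(C,X))
H=cv2.cvtColor(im.copy(),cv2.COLOR_BGR2HSV);hd=(H[...,2]<60).astype(np.uint8)
for y in range(int(proj(C,[.3863,.2528,.049])[0,1])-40,int(proj(C,[.3863,.2528,.049])[0,1])+60,10):
    xs=np.nonzero(hd[y,180:400])[0]+180; print(y,xs.min() if len(xs) else None,xs.max() if len(xs) else None,len(xs), onz(C,[((xs.min()+xs.max())/2,y)],.049) if len(xs) else "")
```

```text
[0.3878 0.2546 0.1246] [-0.5268  0.4913 -0.1445  2.0693  0.1252  0.5855 -2.4232]
[[ 0.9956 -0.0936  0.0034]
 [-0.0936 -0.9956  0.0013]
 [ 0.0033 -0.0016 -1.    ]]
[[280.1861 220.3405]]
[[280.4058  22.3272]]
180 None None 0 
190 271 287 17 [[0.4098 0.2515 0.049 ]]
200 268 289 6 [[0.4023 0.2526 0.049 ]]
210 268 289 5 [[0.3946 0.2533 0.049 ]]
220 268 289 6 [[0.3867 0.254  0.049 ]]
230 269 289 10 [[0.3786 0.2544 0.049 ]]
240 269 289 6 [[0.3703 0.2552 0.049 ]]
250 269 288 8 [[0.3619 0.2564 0.049 ]]
260 231 326 12 [[0.3533 0.2572 0.049 ]]
270 226 347 28 [[0.3438 0.2517 0.049 ]]
```

View pics/w2.png

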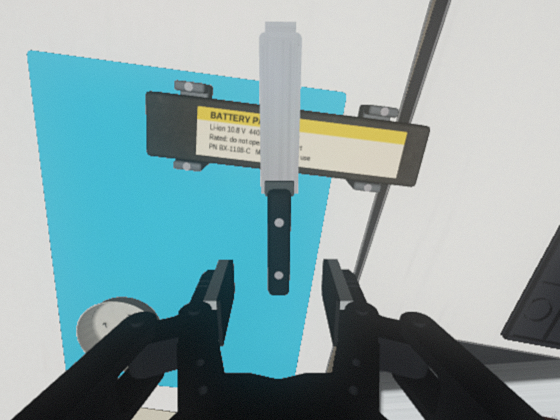

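The spatula handle, at (279,240), lies centred between the fingers. The battery's top corners are near (147,93), (430,126), (415,187) and (147,155). I'll lower and grip.

Emit:
{"name": "jog_arm", "arguments": {"xyz": [[0,0,-2],[0,0,-2],[0,0,-2],[0,0,-2],[0,0,-2],[0,0,0],[0,0,0]], "turn": [[0,0,0],[0,0,0],[0,0,0],[0,0,0],[0,0,0],[0,0,0],[0,0,0]]}}

```text
clock: 4.65
tcp_pos: [0.3867, 0.255, 0.0241]
eef_rot: [-3.138, 0.145, -0.002]
wrist_force: [0.4, -0.4, -0.2]
finger_gap: 0.045
gripper_force: 0.0
```

Emit:
{"name": "jog_arm", "arguments": {"xyz": [[0,0,0],[0,0,0],[0,0,0],[0,0,0],[0,0,0],[0,0,0],[0,0,0]], "turn": [[0,0,0],[0,0,0],[0,0,0],[0,0,0],[0,0,0],[0,0,0],[0,0,0]], "hand": 0.5, "force": 70}}

```text
clock: 5.35
tcp_pos: [0.3864, 0.2555, 0.0242]
eef_rot: [-3.137, 0.143, -0.003]
wrist_force: [-0.6, -0.3, 5.8]
finger_gap: 0.017
gripper_force: 69.6
```

Run:
```python
from h import *
s=ctrl.state();print(s["tcp_pos"],s["eef_rot"],s["finger_gap"],s["gripper_force"],s["wrist_force"])
C=cam("wrist",{"tcp_pos":[.3878,.2546,.1246],"eef_rot":[-3.137,.147,-.005]})
X=onz(C,[(147,93),(430,126),(415,187),(147,155)],.037);print(X,X.mean(0))
for a,b in((1,0),(2,3),(3,0),(2,1)):d=X[b]-X[a];print(np.degrees(np.arctan2(d[1],d[0])),np.linalg.norm(d))
```

```text
[0.3864 0.2555 0.0242] [-3.137   0.1433 -0.0034] 0.01697661612405912 69.62289690971375 [-0.57   -0.3334  5.8233]
[[0.4843 0.3361 0.037 ]
 [0.4435 0.1401 0.037 ]
 [0.3991 0.1485 0.037 ]
 [0.4422 0.346  0.037 ]] [0.4423 0.2427 0.037 ]
78.25857360110693 0.20026094302548386
77.70129548567205 0.2020622913645961
-13.161098058497709 0.043238369080736826
-10.827945923274608 0.04519613589721111
```

Pushing in with the tool vertical would need the grip at r≈0.30 m, which is inside the arm's reach limit. So I'll regrip with the gripper leaning 25° outward about the pinch axis, keeping the blade level.

Emit:
{"name": "jog_arm", "arguments": {"xyz": [[0,0,0],[0,0,0],[0,0,0],[0,0,0],[0,0,0],[-0.2,0.0,0.05],[-0.2,0.0,0.05],[-0.2,0.0,0.05],[-0.2,0.0,0.05],[0,0,0],[0,0,0],[0,0,0]], "turn": [[0,0,0],[0,0,0],[0,0,0],[0,0,0],[0,0,0],[0.01,0.109,0],[0.01,0.109,0],[0.01,0.109,0],[0.01,0.109,0],[0,0,0],[0,0,0],[0,0,0]], "hand": 4.5}}

```text
clock: 6.55
tcp_pos: [0.376, 0.2555, 0.0257]
eef_rot: [-3.045, 0.136, 0.677]
wrist_force: [-0.5, 0.4, 0.2]
finger_gap: 0.0447
gripper_force: 0.0
```

Run:
```python
from h import *
s=ctrl.state();R=Ro.from_rotvec(s["eef_rot"]).as_matrix();p=np.array(s["tcp_pos"]);print(p,s["joints"],s["finger_gap"],"grasp",p-.019*R[:,2]);print(R)
C=cam("wrist",s);im=ctrl.grab_frame("wrist")[:,:,::-1].copy();cv2.imwrite("pics/w3.png",im)
H=cv2.cvtColor(im,cv2.COLOR_BGR2HSV);hd=(H[...,2]<60).astype(np.uint8);q=proj(C,[.387,.254,.049])[0];print(q)
for y in range(int(q[1])-30,int(q[1])+31,15):
    xs=np.nonzero(hd[y,245:320])[0]+245; print(y,len(xs),onz(C,[((xs.min()+xs.max())/2,y)],.049) if len(xs) else "")
```

```text
[0.376  0.2555 0.0257] [-0.2554  0.835  -0.3733  1.8723  0.0192  0.827  -2.2374] 0.04471529510004608 grasp [0.3841 0.2547 0.0429]
[[ 0.9022 -0.0888 -0.4221]
 [-0.0805 -0.996   0.0376]
 [-0.4237  0.0001 -0.9058]]
[278.1659 301.6287]
271 20 [[0.4104 0.2526 0.049 ]]
286 32 [[0.3997 0.2538 0.049 ]]
301 22 [[0.3876 0.2551 0.049 ]]
316 26 [[0.3739 0.2564 0.049 ]]
331 27 [[0.358  0.2582 0.049 ]]
```

Emit:
{"name": "jog_arm", "arguments": {"xyz": [[0,0,0],[0,0,0],[0,0,0],[0,0,0],[0,0,0],[0,0,0],[0,0,1.5],[0,0,1.5],[0,0,1.5],[0,0,1.5],[0,0,0],[0,0,0],[0,0,0]], "turn": [[0,0,0],[0,0,0],[0,0,0],[0,0,0],[0,0,0],[0,0,0],[0,0,0],[0,0,0],[0,0,0],[0,0,0],[0,0,0],[0,0,0],[0,0,0]], "hand": 0.5, "force": 80}}

```text
clock: 7.9
tcp_pos: [0.3774, 0.2547, 0.085]
eef_rot: [-3.045, 0.139, 0.678]
wrist_force: [0.8, 0.2, 0.0]
finger_gap: 0.0166
gripper_force: 78.0
```

```bash
cat > blade.py <<'E'
from h import *
import sys
s=ctrl.state();R=Ro.from_rotvec(s["eef_rot"]).as_matrix();p=np.array(s["tcp_pos"]);g=p-.019*R[:,2]
print(p,s["joints"],s["finger_gap"],"grasp",g,"pinch yaw",np.degrees(np.arctan2(-R[0,1]*-1,-R[1,1])),"f",s["wrist_force"]);print(R)
C=cam("wrist",s);im=ctrl.grab_frame("wrist")[:,:,::-1].copy();cv2.imwrite(sys.argv[1],im)
# predicted tip if held level with tip 132 ahead of grasp along d
d=np.cross([0,0,1.],-R[:,1])*-1; d=np.array([-R[1,1],R[0,1],0]);d/=np.linalg.norm(d)
for a in(-.06,-.03,0,.03): 
    t=g+.132*(d*np.cos(a)+np.array([0,0,np.sin(a)]));print("pitch",a,"tip",t,"px",proj(C,t+[0,0,.0015-.0045+.0015]))
E
python3 blade.py pics/w4.png
```

```text
[0.3774 0.2547 0.085 ] [-0.2382  0.7394 -0.3946  1.846  -0.0072  0.9465 -2.2404] 0.016610422466998138 grasp [0.3854 0.254  0.1022] pinch yaw -5.234141151851442 f [0.7676 0.1566 0.0205]
[[ 0.9017 -0.0912 -0.4226]
 [-0.0828 -0.9958  0.0383]
 [-0.4243  0.0005 -0.9055]]
pitch -0.06 tip [0.5166 0.242  0.0943] px [[ 275.63   -121.2239]]
pitch -0.03 tip [0.5168 0.242  0.0982] px [[ 275.518  -123.8851]]
pitch 0 tip [0.5168 0.2419 0.1022] px [[ 275.3976 -125.8187]]
pitch 0.03 tip [0.5168 0.242  0.1062] px [[ 275.268  -126.8886]]
```

View pics/w4.png

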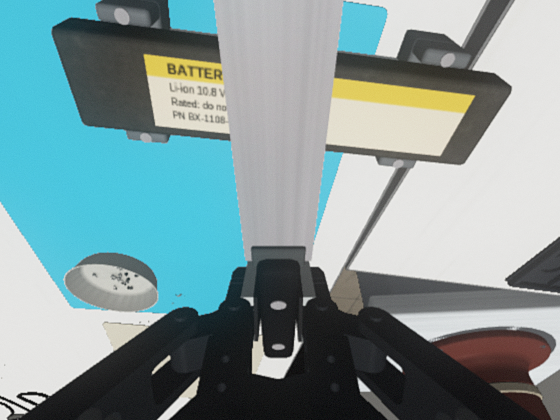

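The spatula is held: blade centred about column 280, handle in the fingers at (278,300), battery untouched in the cradle. I'll get the blade pitch from its apparent width.

Run:
```python
from h import *
s=ctrl.state();K,R,t=C=cam("wrist",s)
im=cv2.imread("pics/w4.png");H=cv2.cvtColor(im,cv2.COLOR_BGR2HSV)
P=[]
for y in list(range(2,10,2))+list(range(176,244,8)):
    m=(H[y,:,1]<45)&(H[y,:,2]>90)&(H[y,:,2]<222); l=r=279
    while m[l-1]: l-=1
    while m[r+1]: r+=1
    w=r-l+1; # depth from width (blade horizontal across image)
    z=K[0,0]*.028/w; c=np.array([((l+r)/2-K[0,2])/K[0,0]*z,(y-K[1,2])/K[1,1]*z,z]); X=R.T@(c-t); print(y,l,r,X); P.append(X)
P=np.array(P);d=P[:len(P)//3].mean(0)-P[len(P)//3:].mean(0);print("pitch",np.arctan2(d[2],np.hypot(d[0],d[1])),"yaw",np.degrees(np.arctan2(d[1],d[0])))
```

```text
2 214 342 [0.4979 0.2432 0.098 ]
4 215 342 [0.4975 0.2432 0.0977]
6 214 342 [0.4973 0.2433 0.0986]
8 214 341 [0.4969 0.2435 0.0983]
176 236 321 [0.4499 0.2475 0.0977]
184 237 320 [0.4465 0.2478 0.0976]
192 238 319 [0.4429 0.2481 0.0976]
200 239 318 [0.4391 0.2485 0.0975]
208 240 317 [0.4352 0.2488 0.0975]
216 241 316 [0.431  0.2492 0.0974]
224 242 315 [0.4266 0.2496 0.0974]
232 242 314 [0.4233 0.2501 0.0984]
240 243 314 [0.4198 0.2502 0.0995]
pitch 0.005179632852018881 yaw -5.1020325136159155
```

Emit:
{"name": "jog_arm", "arguments": {"xyz": [[-0.71,-2.47,0],[-0.71,-2.47,0],[-0.71,-2.47,0],[-0.71,-2.47,0],[-0.71,-2.47,0],[-0.71,-2.47,0],[-0.71,-2.47,0],[-0.71,-2.47,0],[-0.71,-2.47,0],[-0.71,-2.47,0],[0,0,0],[0,0,0],[0,0,0]], "turn": [[0,0,-0.0084],[0,0,-0.0084],[0,0,-0.0084],[0,0,-0.0084],[0,0,-0.0084],[0,0,-0.0084],[0,0,-0.0084],[0,0,-0.0084],[0,0,-0.0084],[0,0,-0.0084],[0,0,0],[0,0,0],[0,0,0]]}}

```text
clock: 9.25
tcp_pos: [0.307, 0.009, 0.0851]
eef_rot: [-3.018, 0.263, 0.671]
wrist_force: [0.4, 0.7, -0.9]
finger_gap: 0.0167
gripper_force: 78.2
```

```bash
python3 blade.py pics/w5.png | head -4
python3 - <<'E'
from h import *
cv2.imwrite("pics/s5.png",ctrl.grab_frame("scene")[:,:,::-1]);cv2.imwrite("pics/t5.png",ctrl.grab_frame("top")[:,:,::-1])
a=cv2.imread("pics/s5.png")[190:290,200:320];b=cv2.imread("pics/t5.png")[180:280,240:340];w=cv2.imread("pics/w5.png")
cv2.imwrite("pics/c5.png",np.hstack([cv2.resize(a,(480,400)),cv2.resize(b,(300,400))]))
cv2.imwrite("pics/c5.png",np.vstack([cv2.resize(np.hstack([a,b]),(780,350),interpolation=cv2.INTER_CUBIC),np.pad(cv2.resize(w[:260],(540,250)),((0,0),(0,240),(0,0)))]))
E
```

```text
[0.307  0.009  0.0851] [ 0.2062  0.6111 -0.326   2.1938  0.0949  0.7893 -1.9297] 0.016738839325422396 grasp [0.3149 0.0076 0.1023] pinch yaw -9.968566459821442 f [ 0.4016  0.6723 -0.9073]
[[ 0.8922 -0.1731 -0.4172]
 [-0.1563 -0.9849  0.0744]
 [-0.4237 -0.0012 -0.9058]]
```

View pics/c5.png

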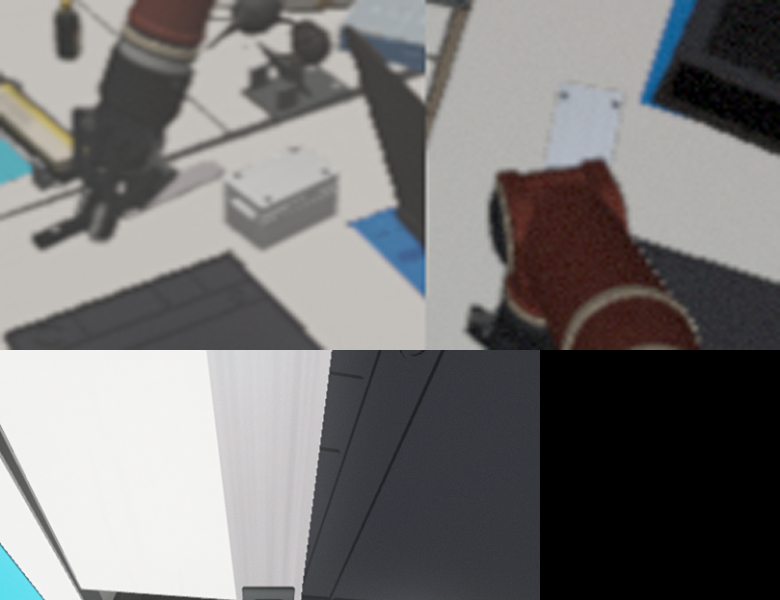

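The scene crop shows the blade level in front of the holder and above it, tip at about scene (262.6,238). The slot mouth is at about scene (268.5,249). I'll check both against my model.

Run:
```python
from h import *
S=cam("scene");d=np.array([.985,-.173,0]);g=np.array([.3149,.0076,.1023])
print("tip pred",proj(S,g+.1345*d-[0,0,.0045]))
m=np.array([.4721,-.0215,.038]);n=np.array([.173,.985,0]);print("mouth",proj(S,[m,m+.018*n,m-.018*n,m+[0,0,.004],m-[0,0,.004]]))
h=np.array([.5189,-.0297,.055]);print("top corners",proj(S,[h-.0475*d+.03*n,h-.0475*d-.03*n,h+.0475*d-.03*n,h+.0475*d+.03*n]))
a=cv2.imread("pics/s5.png")
g_=cv2.cvtColor(a,cv2.COLOR_BGR2GRAY)
print(g_[240:258,258:282])
```

```text
tip pred [[261.5137 237.1612]]
mouth [[267.8773 249.1851]
 [264.5675 246.6527]
 [271.2304 251.7507]
 [267.8799 248.2255]
 [267.8746 250.1422]]
top corners [[262.3655 240.9061]
 [273.5308 249.3594]
 [295.4348 238.9078]
 [284.1255 230.9128]]
[[155 152 148 146 162 184 192 182 155 156 178 189 192 192 193 192 192 192
  191 191 191 190 190 191]
 [152 153 160 169 178 181 186 189 185 184 189 193 193 193 193 193 192 192
  191 191 191 191 191 191]
 [165 177 186 188 180 160 159 179 190 193 194 193 193 193 193 192 192 192
  191 191 191 192 192 191]
 [188 191 193 192 180 150 131 147 171 188 194 194 193 193 192 192 191 192
  192 192 192 192 191 192]
 [193 193 193 191 179 150 126 123 140 167 186 193 194 193 192 192 193 193
  193 192 192 192 192 191]
 [192 192 192 191 177 146 124 119 120 133 159 181 190 193 193 192 189 184
  186 191 192 190 185 176]
 [192 192 193 191 180 153 130 130 136 134 131 148 172 188 194 190 175 154
  168 186 184 174 155 136]
 [193 193 193 192 180 151 132 153 174 170 145 130 141 167 186 190 177 155
  161 169 150 132 124 120]
 [192 192 193 192 180 149 123 139 168 181 175 153 13
[... 258 characters left out ...]
93 193 191 180 150 119 111 112 114 125 149 168 163 137 126 132 137
  136 130 119 117 117 113]
 [192 193 192 191 180 150 118 111 112 111 112 121 135 138 124 127 134 131
  130 128 115 110 113 112]
 [192 192 192 191 181 156 126 113 111 111 111 113 115 117 119 125 130 129
  119 115 112 111 112 112]
 [192 192 193 193 189 177 153 124 111 110 112 112 112 112 114 119 120 115
  111 111 111 112 112 112]
 [192 192 192 192 192 190 178 153 128 115 111 111 111 112 114 115 114 112
  113 112 112 112 111 111]
 [192 192 192 192 193 193 190 181 164 141 119 111 110 112 114 114 114 113
  112 112 112 111 110 111]
 [192 192 193 192 192 193 193 192 187 174 147 122 112 112 112 113 114 113
  112 112 111 111 117 131]]
```

Emit:
{"name": "jog_arm", "arguments": {"xyz": [[0,-0.13,-2],[0,0,-2],[0,0,-1.95],[0,0,0],[0,0,0],[0,0,0]], "turn": [[0,0,0],[0,0,0],[0,0,0],[0,0,0],[0,0,0],[0,0,0]]}}

```text
clock: 10.0
tcp_pos: [0.3069, 0.0071, 0.0264]
eef_rot: [-3.019, 0.264, 0.67]
wrist_force: [-0.9, -0.0, -0.6]
finger_gap: 0.0166
gripper_force: 78.2
```

```bash
python3 blade.py pics/w6.png | head -1
python3 - <<'E'
from h import *
S=cam("scene");a=ctrl.grab_frame("scene")[:,:,::-1];cv2.imwrite("pics/s6.png",a)
T=cam("top");b=ctrl.grab_frame("top")[:,:,::-1]
cv2.imwrite("pics/c6.png",np.hstack([cv2.resize(a[225:275,220:300],(640,400),interpolation=cv2.INTER_CUBIC)]))
E
```

```text
[0.3069 0.0071 0.0264] [ 0.1787  0.736  -0.2855  2.2228  0.1422  0.6361 -1.955 ] 0.016565435848763604 grasp [0.3149 0.0057 0.0436] pinch yaw -10.00880729610317 f [-0.9163 -0.034  -0.6441]
```

View pics/c6.png

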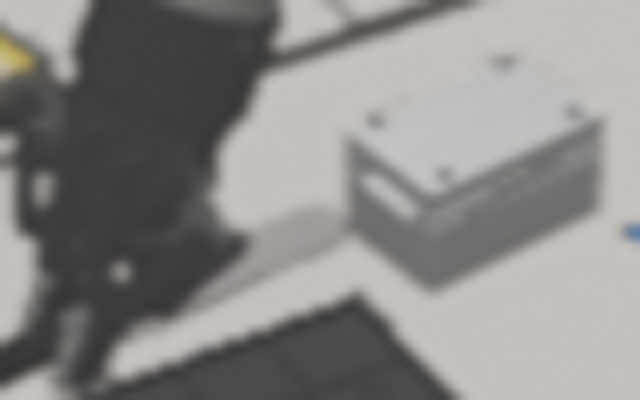

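The scene crop shows the blade tip at about scene (262,252.4), lined up with the slot opening at (268.7,249.6). I'll advance slowly and watch the force.

Emit:
{"name": "jog_arm", "arguments": {"xyz": [[0.59,-0.1,0],[0.59,-0.1,0],[0.59,-0.1,0],[0.39,-0.07,0],[0.39,-0.07,0],[0.39,-0.07,0],[0.39,-0.07,0],[0,0,0],[0,0,0]], "turn": [[0,0,0],[0,0,0],[0,0,0],[0,0,0],[0,0,0],[0,0,0],[0,0,0],[0,0,0],[0,0,0]]}}

```text
clock: 11.05
tcp_pos: [0.3397, 0.001, 0.0258]
eef_rot: [-3.018, 0.265, 0.672]
wrist_force: [-0.3, 0.4, 0.1]
finger_gap: 0.0168
gripper_force: 78.2
```

```bash
python3 blade.py pics/w7.png | head -1
python3 - <<'E'
from h import *
s=ctrl.state();p=np.array(s["tcp_pos"]);R=Ro.from_rotvec(s["eef_rot"]).as_matrix();g=p-.019*R[:,2]
d=np.array([.985,-.1736]);m=np.array([.4721,-.0215]);r=g[:2]-m;print("tip depth",r@d+.1345,"lat",r@np.array([.1736,.985]),s["moment"])
E
```

```text
[0.3397 0.001  0.0258] [ 0.1893  0.7548 -0.2837  2.1331  0.1428  0.7103 -1.937 ] 0.016765247710327287 grasp [ 0.3476 -0.0004  0.043 ] pinch yaw -10.037342987001946 f [-0.2605  0.3922  0.1038]
tip depth 0.008079166621165312 lat -0.0008488180447384725 [-0.0612 -0.4296 -0.0222]
```

Emit:
{"name": "jog_arm", "arguments": {"xyz": [[0.49,-0.08,0],[0.49,-0.08,0],[0.49,-0.08,0],[0.49,-0.08,0],[0.49,-0.08,0],[0,0,0]], "turn": [[0,0,0],[0,0,0],[0,0,0],[0,0,0],[0,0,0],[0,0,0]]}}

```text
clock: 11.7
tcp_pos: [0.3654, -0.0031, 0.0257]
eef_rot: [-3.018, 0.266, 0.669]
wrist_force: [0.5, 0.3, -0.5]
finger_gap: 0.0168
gripper_force: 78.2
```

Emit:
{"name": "jog_arm", "arguments": {"xyz": [[0.49,-0.08,0],[0.49,-0.08,0],[0.49,-0.08,0],[0.49,-0.08,0],[0.49,-0.08,0],[0.49,-0.08,0],[0.49,-0.08,0],[0,0,0],[0,0,0]], "turn": [[0,0,0],[0,0,0],[0,0,0],[0,0,0],[0,0,0],[0,0,0],[0,0,0],[0,0,0],[0,0,0]]}}

```text
clock: 12.6
tcp_pos: [0.3985, -0.0086, 0.0258]
eef_rot: [-3.018, 0.265, 0.672]
wrist_force: [-0.3, -0.2, -1.1]
finger_gap: 0.0171
gripper_force: 78.2
```

```bash
python3 blade.py pics/w8.png | head -1
python3 - <<'E'
from h import *
s=ctrl.state();p=np.array(s["tcp_pos"]);R=Ro.from_rotvec(s["eef_rot"]).as_matrix();g=p-.019*R[:,2]
d=np.array([.985,-.1736]);m=np.array([.4721,-.0215]);r=g[:2]-m;print("tip depth",r@d+.1345,"lat",r@np.array([.1736,.985]),s["moment"])
C=cam("wrist",s);M=np.r_[m,.038]
print("mouth px",proj(C,M),"handle front px (blade top)",proj(C,np.r_[m-.030*d,.0395]))
im=cv2.imread("pics/w8.png");cv2.imwrite("pics/c8.png",im[40:420,100:460])
E
```

```text
[ 0.3985 -0.0086  0.0258] [ 0.1988  0.7942 -0.2801  1.9702  0.1432  0.8358 -1.9093] 0.017077449999899286 grasp [ 0.4064 -0.01    0.043 ] pinch yaw -10.036917035811056 f [-0.3308 -0.2025 -1.136 ]
tip depth 0.06763825632626544 lat -6.845646785708671e-05 [-0.1033 -0.4637  0.006 ]
mouth px [[276.1604 169.958 ]] handle front px (blade top) [[276.5321 234.5207]]
```

View pics/c8.png

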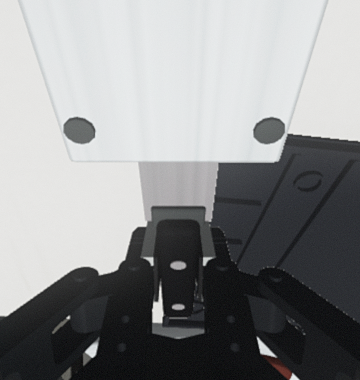

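I've now viewed more than the 10 pictures allowed (this was the 11th), so from here I'll work only from numbers. The crop shows the blade centred under the holder's front edge at row 201, with the handle front at row 248.

Run:
```python
from h import *
s=ctrl.state();C=cam("wrist",s);d=np.array([.985,-.1736])
im=cv2.cvtColor(cv2.imread("pics/w8.png"),cv2.COLOR_BGR2GRAY)
print("col 278 rows 192-270",im[192:270,278])
J=onz(C,[(278,248)],.0395)[0];M=onz(C,[(278,201)],.055)[0];print(J,M,"gap",(M-J)[:2]@d, "depth",.110-(M-J)[:2]@d)
```

```text
col 278 rows 192-270 [230 229 230 229 229 229 230 231 223 201 179 174 176 175 174 174 175 174
 173 176 174 171 172 174 172 173 173 174 172 169 174 172 173 171 173 168
 170 172 174 173 165 171 168 172 170 172 166 171 169 171 168 169 171 146
  89  54  59  79  86  84  89  90  88  87  89  90  78  57  37  39  35  40
  40  37  34  38  43  40]
[ 0.4343 -0.0154  0.0395] [ 0.4741 -0.0225  0.055 ] gap 0.04049135958872943 depth 0.06950864041127057
```

Emit:
{"name": "jog_arm", "arguments": {"xyz": [[0.36,-0.065,0],[0.36,-0.065,0],[0.36,-0.065,0],[0,0,0],[0,0,-0.1],[0,0,-0.1],[0,0,0]], "turn": [[0,0,0],[0,0,0],[0,0,0],[0,0,0],[0,0,0],[0,0,0],[0,0,0]]}}

```text
clock: 13.35
tcp_pos: [0.4092, -0.0105, 0.0237]
eef_rot: [-3.018, 0.265, 0.672]
wrist_force: [0.0, -0.4, -1.0]
finger_gap: 0.0165
gripper_force: 78.2
```

Run:
```python
from h import *
s=ctrl.state();C=cam("wrist",s);d=np.array([.985,-.1736]);p=np.array(s["tcp_pos"]);R=Ro.from_rotvec(s["eef_rot"]).as_matrix();g=p-.019*R[:,2]
print(g,(g[:2]-[.4721,-.0215])@d+.1345,s["wrist_force"])
im=cv2.cvtColor(ctrl.grab_frame("wrist"),cv2.COLOR_RGB2GRAY).astype(int)[:,278]
e=np.nonzero(np.diff(im[190:260])<-20)[0]+190;print(e)
J=onz(C,[(278,e[e>230][0]+1)],.038)[0];M=onz(C,[(278,e[0]+1)],.055)[0];print("depth",.110-(M-J)[:2]@d)
```

```text
[ 0.4171 -0.0119  0.0409] 0.07866074135049225 [ 0.0057 -0.3994 -1.004 ]
[232 244 245 246]
depth 0.09053039539305523
```

Emit:
{"name": "jog_arm", "arguments": {"xyz": [[0,0,0],[0,0,0],[0,0,0],[0,0,0],[0,0,0],[0,0,0]], "turn": [[0,0,0],[0,0,0],[0,0,0],[0,0,0],[0,0,0],[0,0,0]], "hand": 4.5}}

```text
clock: 14.0
tcp_pos: [0.4095, -0.0105, 0.0238]
eef_rot: [-3.018, 0.265, 0.671]
wrist_force: [0.3, -0.3, -0.4]
finger_gap: 0.0451
gripper_force: 0.0
```

Emit:
{"name": "jog_arm", "arguments": {"xyz": [[0,0,1],[0,0,2],[0,0,3],[0,0,3],[0,0,3],[0,0,0],[0,0,0]], "turn": [[0,0,0],[0,0,0],[0,0,0],[0,0,0],[0,0,0],[0,0,0],[0,0,0]]}}

```text
clock: 14.7
tcp_pos: [0.4097, -0.0106, 0.1446]
eef_rot: [-3.019, 0.265, 0.668]
wrist_force: [-0.2, -0.6, -0.7]
finger_gap: 0.0449
gripper_force: 0.0
```

Run:
```python
from h import *
s=ctrl.state();C=cam("wrist",s);d=np.array([.985,-.1736]);print(s["tcp_pos"],s["finger_gap"],s["joints"])
rgb=ctrl.grab_frame("wrist");cv2.imwrite("pics/w9.png",rgb[:,:,::-1]);im=cv2.cvtColor(rgb,cv2.COLOR_RGB2GRAY).astype(int)
m=np.array([.4721,-.0215])
for n,X in(("mouth top",np.r_[m,.055]),("junction@80",np.r_[m-.03*d,.037]),("handle end",np.r_[m-.12*d,.046]),("grip",np.r_[m-.052*d,.046])):print(n,proj(C,X))
q=proj(C,np.r_[m-.03*d,.037])[0];c=int(q[0]);r=int(q[1]);print(r,im[r-60:r+110:2,c])
r2=int(proj(C,np.r_[m-.06*d,.046])[0,1]);print(r2,im[r2,c-25:c+26])
```

```text
[ 0.4097 -0.0106  0.1446] 0.04488315828091278 [ 0.2307  0.6076 -0.3202  1.8736  0.0849  1.1128 -1.8742]
mouth top [[276.9075  79.0511]]
junction@80 [[277.118  112.2666]]
handle end [[277.3973 213.4899]]
grip [[277.1819 146.7366]]
112 [248 247 248 248 248 248 247 247 247 247 247 247 227 199 202 203 202 200
 200 200 201 198 199 199 198 198 205  95 112 115 112 102  70  66  71  73
  73  69  69  69  69  69  68  70  67  66  69 183 196 198 194  66  63  65
  68  65  67  69  66  67  66  64  66  63  62  63  68  68  64 175 200 200
  78  65  66  63  67  78  82  77  74  80  86  85  82]
156 [242 243 242 242 243 243 242 243 243 242 241 242 245 249 203 106  67  70
  68  71  70  70  65  71  66  63  68  65  61  64  61  61  62  62  59  56
  55  68  77  70  69  71  71  75  72  71  69  68  68  71  66]
```

The blade is about 80 mm in and released, so that part is done. Next I'll hover over the battery with the tool upright, its x axis along the battery's length.

Emit:
{"name": "jog_arm", "arguments": {"xyz": [[0,0,3],[0,0,3],[0,0,3],[0.29,2.31,0.6],[0.29,2.31,0.6],[0.29,2.31,0.6],[0.29,2.31,0.6],[0.29,2.31,0.6],[0.29,2.31,0.6],[0.29,2.31,0.6],[0.29,2.31,0.6],[0.29,2.31,0.6],[0.29,2.31,0.6],[0.29,2.31,0.6],[0,0,0],[0,0,0],[0,0,0]], "turn": [[-0.0253,-0.143,0],[-0.0253,-0.143,0],[-0.0253,-0.143,0],[0,0,0.14],[0,0,0.14],[0,0,0.14],[0,0,0.14],[0,0,0.14],[0,0,0.14],[0,0,0.14],[0,0,0.14],[0,0,0.14],[0,0,0.14],[0,0,0.14],[0,0,0],[0,0,0],[0,0,0]], "hand": 7}}

```text
clock: 16.45
tcp_pos: [0.4411, 0.2419, 0.2987]
eef_rot: [2.439, 1.977, -0.008]
wrist_force: [0.8, -0.4, 0.6]
finger_gap: 0.0699
gripper_force: 0.0
```

Run:
```python
from h import *
import json
s=ctrl.state();json.dump({k:np.array(s[k]).tolist() for k in("tcp_pos","eef_rot")},open("w10.json","w"))
C=cam("wrist",s);print(s["tcp_pos"],s["joints"]);print(Ro.from_rotvec(s["eef_rot"]).as_matrix())
rgb=ctrl.grab_frame("wrist");cv2.imwrite("pics/w10.png",rgb[:,:,::-1])
cv2.imwrite("pics/t10.png",ctrl.grab_frame("top")[:,:,::-1]);cv2.imwrite("pics/s10.png",ctrl.grab_frame("scene")[:,:,::-1])
C1=cam("wrist",json.load(open("w1.json")));T=cam("top");S=cam("scene")
B=np.array([.718,.1,.057])
for n,c,f in(("w1",C1,"w1"),("w10",C,"w10"),("t10",T,"t10"),("s10",S,"s10")):
    q=proj(c,B)[0];v=cv2.cvtColor(cv2.imread(f"pics/{f}.png"),cv2.COLOR_BGR2HSV)[...,2];x,y=int(q[0]),int(q[1]);print(n,q)
    r=22 if n[0]=="w" else 11; print(v[max(y-r,0):y+r+1:2 if r>11 else 1,x-r:x+r+1:2 if r>11 else 1])
H=cv2.cvtColor(rgb,cv2.COLOR_RGB2HSV)
# label/yellow stripe
ye=((H[...,0]>18)&(H[...,0]<34)&(H[...,1]>100)&(H[...,2]>120)).astype(np.uint8)
cs,_=cv2.findContours(ye,cv2.RETR_EXTERNAL,cv2.CHAIN_APPROX_NONE)
c=max(cs,key=cv2.contourArea);b=cv2.boxPoints(cv2.minAreaRect(c));X=onz(C,b,.037);print("yellow",b,X)
for i in range(4):d=X[(i+1)%4]-X[i];print(np.degrees(np.arctan2(d[1],d[0])),np.linalg.norm(d))
print("batt predicted corners px",proj(C,[[.4843,.3361,.037],[.4435,.1401,.037],[.3991,.1485,.037],[.4422,.346,.037]]))
```

```text
[0.4411 0.2419 0.2987] [-0.0195  0.4038 -0.76    1.7161  0.3029  1.148  -1.0753]
[[ 0.2071  0.9783 -0.0027]
 [ 0.9783 -0.2071 -0.0044]
 [-0.0048 -0.0018 -1.    ]]
w1 [290.3249  37.8074]
[[230 230 231 231 230 228 230 229 230 229 228 229 228 230 230 229 228 230
  228 229 235 116 126]
 [229 220 168 182 216 232 234 232 231 232 230 231 231 231 229 228 229 228
  230 230 197 121 127]
 [231 168  96 100  95 100 147 183 221 218 205 196 195 232 233 231 229 229
  227 232 180 114 120]
 [233 147 106 105 102 105 106  96  72  75  76  66  69  73 168 233 233 228
  228 235 141 122 121]
 [235 126 105 105 134 131  81  73  72  74  77  80  82  76  72 108 196 232
  235 227 118 130 132]
 [236 103 106 138 196 126  66  71  79  79  80  80  86  81  75  70  61  97
  109 159 113 133 137]
 [224  94 104 173 171  64  66  75  77  76  81  80  82  80  75  78  71  88
  102  96  96  91  81]
 [191  98 104 122  89  67  71  66  74  75  75  76  78  77  76  76  73  63
  103 102  97 100  91]
 [164 101 110  93  66  72  72  73  72  73  69  70  73  78  72  72  74  63
  141 174 110 100  90]
 [131 109 105  85  68  74  70  72  70  68
[... 7844 characters left out ...]
100  99 100 101 112 136
  164 184 191 192 192]
 [116 120 102  87  80  75  73  73  74  85  97  99  99  99  99  98  98 106
  129 159 181 189 192]
 [ 94  98  98  97  92  86  81  77  73  82  96  98  99  99  99  98  98 106
  119 130 149 172 187]]
yellow [[284.8044 225.9766]
 [287.0023 113.8824]
 [293.8428 114.0165]
 [291.6449 226.1107]] [[0.4319 0.1581 0.037 ]
 [0.4647 0.3045 0.037 ]
 [0.4729 0.3026 0.037 ]
 [0.4412 0.1559 0.037 ]]
77.40101208640858 0.15001333686045346
-13.056696243375713 0.008462674003151396
-102.18272162073922 0.15003966962253987
166.86134825256747 0.009552888944345713
batt predicted corners px [[297.8299  83.436 ]
 [295.3787 235.9275]
 [263.3982 236.5415]
 [261.7719  82.5965]]
```

Run:
```python
from h import *
import json
CS=[(cam("wrist",json.load(open("w1.json"))),(289,37.8)),(cam("wrist",json.load(open("w10.json"))),(505,231)),(cam("top"),(244.9,159)),(cam("scene"),(287.2,201.8))]
def ls(L):
    A=np.zeros((3,3));b=np.zeros(3)
    for c,p in L:
        o,d=ray(c,[p]);d=d[0];w=1/np.linalg.norm(o-[.71,.1,.06])*(c[0][0,0]);M=(np.eye(3)-np.outer(d,d))*w*w;A+=M;b+=M@o
    return np.linalg.solve(A,b)
B=ls(CS);print("ball all",B,[proj(c,B)[0]-p for c,p in CS]);print("wrist only",ls(CS[:2]),"fixed",ls(CS[2:]))
C=CS[1][0];im=cv2.imread("pics/w10.png");g=cv2.cvtColor(im,cv2.COLOR_BGR2GRAY)
print("batt rows top",g[72:100,[268,276,284,292]].T);print("batt rows bot",g[222:256,[268,276,284,292]].T)
for r in(150,160,170):print(r,g[r,252:312])
```

```text
ball all [0.7166 0.1013 0.0607] [array([0.5176, 0.5983]), array([ 0.3432, -0.3626]), array([-0.2888, -0.522 ]), array([-0.1357,  0.0329])]
wrist only [0.7167 0.1015 0.0609] fixed [0.7149 0.0999 0.0622]
batt rows top [[149 151 149 149 151 149 151 147 153 117  63  65  72  71  71  72  71  73
   74  74  71  70  72  70  73  70  70  69]
 [149 151 149 151 148 152 151 150 152 118  59  66  77  70  69  73  71  74
   71  73  72  76  75  70  73  70  72  72]
 [150 149 153 150 150 151 150 156 154 121  60  67  75  76  77  75  72  76
   75  78  75  76  75  74  74  72  73  72]
 [152 153 150 154 151 149 152 156 158 121  66  67  73  75  74  75  74  77
   77  76  77  78  76  77  77  75  73  74]]
batt rows bot [[209 209 210 195 142  84  82  82  85  82  83  81  79  76 133 195 214 209
  210 211 209 209 212 209 207 211 210 210 209 210 210 210 208 209]
 [200 202 206 193 146  78  80  80  85  80  81  86  79  74 129 194 213 210
  211 209 209 209 210 207 209 209 206 210 211 209 208 211 212 209]
 [204 201 207 194 141  79  74  81  83  85  81  83  79  78 132 195 216 209
  209 208 210 211 212 213 208 209 211 210 211
[... 210 characters left out ...]
99  62  69  72 130 190 207 204
 187 158 134 157 193 191 156 144 171 199 196 175 153 146 177 202 195 168
 126 101 127 167 185 123  78  75  71 109 149 160 156 155 154 154 156 155
 155 152 168 201 208 208]
160 [149 149 150 151 149 150 152 153 151 150 114  76  68  70 102 187 208 204
 186 159 150 170 194 185 155 149 169 198 202 186 165 165 186 202 189 181
 181 185 183 185 167 108  76  70  71 140 155 156 154 156 157 156 154 154
 153 163 199 209 208 209]
170 [154 152 150 151 154 149 151 152 158 156 115  77  75  74 101 188 207 205
 181 158 154 181 202 194 171 158 175 201 199 170 142 145 179 199 192 179
 182 182 182 185 161 104  74  66  70 139 156 158 153 155 156 158 158 156
 154 144 199 211 210 208]
```

Run:
```python
from h import *
import json
C=cam("wrist",json.load(open("w10.json")))
u=np.array([.2113,.9774]);v=np.array([.9774,-.2113])
X=onz(C,[(280,81.0),(280,236.0),(262,160),(296.8,160),(262.2,150),(296.0+.4,150)],.037)[:,:2]
print(X);print("len",(X[0]-X[1])@u,"wid",(X[3]-X[2])@v)
L=((X[0]+X[1])/2)@u;W=((X[2]+X[3])/2)@v;c=L*u+W*v;print("centre",c)
for b in ([.7166,.1013,.0607],):
    b=np.array(b)
    for yaw in(168,):
        l=np.r_[.5*np.cos(np.radians(yaw)),.5*np.sin(np.radians(yaw)),.866];k=(.076-b[2])/.866;print("k",k,"lens",b+k*l,"view",b+(k+.15)*l)
```

```text
[[0.4639 0.3432]
 [0.4222 0.1445]
 [0.4216 0.255 ]
 [0.4657 0.2456]
 [0.4247 0.2675]
 [0.4677 0.2584]]
len 0.20304438940642464 wid 0.04515744564157448
centre [0.4423 0.244 ]
k 0.01766743648960739 lens [0.708  0.1031 0.076 ] view [0.6346 0.1187 0.2059]
```

Emit:
{"name": "jog_arm", "arguments": {"xyz": [[0.12,0.21,-4.5],[0,0,-4.5],[0,0,-4.5],[0,0,-4.5],[0,0,-4],[0,0,-3],[0,0,-2],[0,0,-1],[0,0,0],[0,0,0]], "turn": [[0,0,0],[0,0,0],[0,0,0],[0,0,0],[0,0,0],[0,0,0],[0,0,0],[0,0,0],[0,0,0],[0,0,0]]}}

```text
clock: 17.6
tcp_pos: [0.4431, 0.246, 0.0206]
eef_rot: [2.437, 1.98, -0.0]
wrist_force: [0.3, 0.0, 0.3]
finger_gap: 0.0695
gripper_force: 0.0
```

Emit:
{"name": "jog_arm", "arguments": {"xyz": [[-0.08,-0.2,-0.7],[0,0,-0.65],[0,0,0],[0,0,0]], "turn": [[0,0,0],[0,0,0],[0,0,0],[0,0,0]]}}

```text
clock: 18.0
tcp_pos: [0.4418, 0.2436, 0.0063]
eef_rot: [2.437, 1.981, -0.003]
wrist_force: [-0.6, 0.2, -0.6]
finger_gap: 0.0701
gripper_force: 0.0
```

Emit:
{"name": "jog_arm", "arguments": {"xyz": [[0,0,0],[0,0,0],[0,0,0],[0,0,0],[0,0,0],[0,0,0],[0,0,0]], "turn": [[0,0,0],[0,0,0],[0,0,0],[0,0,0],[0,0,0],[0,0,0],[0,0,0]], "hand": 3.5, "force": 90}}

```text
clock: 18.7
tcp_pos: [0.4423, 0.2439, 0.007]
eef_rot: [2.437, 1.98, -0.001]
wrist_force: [0.4, 0.1, 4.7]
finger_gap: 0.0446
gripper_force: 92.7
```

Run:
```python
from h import *
s=ctrl.state();print(s["tcp_pos"],s["joints"],s["wrist_force"]);print(Ro.from_rotvec(s["eef_rot"]).as_matrix())
```

```text
[0.4423 0.2439 0.007 ] [-0.2603  0.7846 -0.4425  2.0258  0.7084  0.4866 -1.4382] [0.3568 0.0707 4.663 ]
[[ 0.2047  0.9788  0.0008]
 [ 0.9788 -0.2047 -0.0017]
 [-0.0015  0.0011 -1.    ]]
```

Emit:
{"name": "jog_arm", "arguments": {"xyz": [[0,0,1],[0,0,2],[0,0,3.5],[0,0,3.5],[0,0,3.5],[0,0,3.5],[0,0,3.5],[0,0,2.5],[0,0,0],[0,0,0]], "turn": [[0,0,0],[0,0,0],[0,0,0],[0,0,0],[0,0,0],[0,0,0],[0,0,0],[0,0,0],[0,0,0],[0,0,0]]}}

```text
clock: 19.7
tcp_pos: [0.4408, 0.2428, 0.2354]
eef_rot: [2.437, 1.981, -0.006]
wrist_force: [0.3, -0.7, -3.7]
finger_gap: 0.0448
gripper_force: 94.5
```

Emit:
{"name": "jog_arm", "arguments": {"xyz": [[1,-0.6,0],[1.9,-1.2,0],[1.9,-1.2,0],[1.9,-1.2,0],[1.9,-1.2,0],[1.9,-1.2,0],[1.9,-1.2,0],[1.9,-1.2,0],[1.9,-1.2,0],[1.9,-1.2,0],[1,-0.6,0],[0.7,-0.4,0],[0,0,0],[0,0,0]], "turn": [[-0.0108,-0.051,0],[-0.0108,-0.051,0],[-0.0108,-0.051,0],[-0.0108,-0.051,0],[-0.0108,-0.051,0],[-0.0108,-0.051,0],[-0.0108,-0.051,0],[-0.0108,-0.051,0],[-0.0108,-0.051,0],[-0.0108,-0.051,0],[0,0,0],[0,0,0],[0,0,0],[0,0,0]]}}

```text
clock: 21.1
tcp_pos: [0.6393, 0.1202, 0.2358]
eef_rot: [2.097, 1.703, 0.45]
wrist_force: [-0.1, 0.6, -3.1]
finger_gap: 0.0447
gripper_force: 94.3
```

```bash
cat > fin.py <<'E'
from h import *
s=ctrl.state();R=Ro.from_rotvec(s["eef_rot"]).as_matrix();p=np.array(s["tcp_pos"]);print(p,s["joints"],s["finger_gap"],s["wrist_force"]);print(R)
y=np.radians(168);l=np.array([.5*np.cos(y),.5*np.sin(y),.8660]);cy=np.array([-np.sin(y)*-1*-1,np.cos(y),0])*-1
tx=np.array([np.sin(y),-np.cos(y),0]);Rt=np.c_[tx,np.cross(-l,tx),-l]
V=np.array([.6346,.1187,.2059]);tp=V-.011*l
print("move cm",(tp-p)*100,"turn",Ro.from_matrix(Rt@R.T).as_rotvec())
E
python3 fin.py
```

```text
[0.6393 0.1202 0.2358] [-0.0449  0.4782 -0.435   1.8525  0.944   0.6072 -1.3332] 0.044681068254817075 [-0.0699  0.5742 -3.0906]
[[ 0.2055  0.8498  0.4853]
 [ 0.9786 -0.1772 -0.1042]
 [-0.0025  0.4964 -0.8681]]
move cm [ 0.0642 -0.2642 -3.9384] turn [ 0.0016 -0.0047 -0.0024]
```

Emit:
{"name": "jog_arm", "arguments": {"xyz": [[0.03,-0.13,-1],[0.03,-0.13,-1],[0,0,-1],[0,0,-0.9],[0,0,0],[0,0,0],[0,0,0],[0,0,0]], "turn": [[0,-0.002,0],[0,-0.002,0],[0,0,0],[0,0,0],[0,0,0],[0,0,0],[0,0,0],[0,0,0]]}}

```text
clock: 21.9
tcp_pos: [0.6406, 0.1174, 0.1981]
eef_rot: [2.093, 1.699, 0.456]
wrist_force: [0.6, 0.2, -3.2]
finger_gap: 0.0447
gripper_force: 94.3
```

```bash
python3 fin.py
python3 - <<'E'
from h import *
c=ctrl.camera_info("wrist");E=np.array(c["hand_eye"]);K=c["K"]
rgb=ctrl.grab_frame("wrist");cv2.imwrite("pics/w20.png",rgb[:,:,::-1]);H=cv2.cvtColor(rgb,cv2.COLOR_RGB2HSV)
ye=((H[...,0]>18)&(H[...,0]<34)&(H[...,1]>100)&(H[...,2]>100)).astype(np.uint8)
cs,_=cv2.findContours(ye,cv2.RETR_EXTERNAL,cv2.CHAIN_APPROX_NONE)
def tool(px,z):
    d=E[:3,:3]@np.linalg.inv(K)@np.r_[px,1];o=E[:3,3];return o+d*(z-o[2])/d[2]
for q in sorted(cs,key=cv2.contourArea)[-3:]:
    b=cv2.boxPoints(cv2.minAreaRect(q));print(cv2.contourArea(q),b.tolist());print(np.array([tool(x,-.030) for x in b]))
g=cv2.cvtColor(rgb,cv2.COLOR_RGB2GRAY)
C=cam("scene");T=cam("top");s=ctrl.state();R=Ro.from_rotvec(s["eef_rot"]).as_matrix();p=np.array(s["tcp_pos"])
# spatula still home, seen from top: dark handle
im=ctrl.grab_frame("top")[:,:,::-1];v=cv2.cvtColor(im.copy(),cv2.COLOR_BGR2HSV)[...,2]
d=np.array([.985,-.1736]);m=np.array([.4721,-.0215])
for k in(-.005,.015,.045,.075,.105,.125):
    q=proj(T,np.r_[m-k*d,.045])[0];x,y=np.round(q).astype(int);print(k,v[y,x-6:x+7])
E
```

```text
[0.6406 0.1174 0.1981] [-0.0926  0.5204 -0.3613  1.9024  1.064   0.526  -1.4657] 0.04470511662884098 [ 0.6187  0.2026 -3.1757]
[[ 0.2057  0.8465  0.4911]
 [ 0.9786 -0.1771 -0.1046]
 [-0.0016  0.5021 -0.8648]]
move cm [-0.0644  0.0177 -0.1715] turn [ 0.0021  0.0021 -0.0023]
0.0 [[537.0, 37.0], [537.0, 37.0], [537.0, 37.0], [537.0, 37.0]]
[[ 0.103   0.0824 -0.03  ]
 [ 0.103   0.0824 -0.03  ]
 [ 0.103   0.0824 -0.03  ]
 [ 0.103   0.0824 -0.03  ]]
0.0 [[494.0, 37.0], [494.0, 37.0], [493.0, 36.0], [493.0, 36.0]]
[[ 0.103   0.0687 -0.03  ]
 [ 0.103   0.0687 -0.03  ]
 [ 0.1033  0.0683 -0.03  ]
 [ 0.1033  0.0683 -0.03  ]]
4561.5 [[294.45501708984375, 374.9834899902344], [301.05224609375, 157.27432250976562], [325.544921875, 158.01651000976562], [318.94769287109375, 375.7256774902344]]
[[-0.0377  0.0071 -0.03  ]
 [ 0.0644  0.0078 -0.03  ]
 [ 0.0641  0.0166 -0.03  ]
 [-0.0381  0.0186 -0.03  ]]
-0.005 [161 154 158 160 163 162 164 173 184 193 195 193 192]
0.015 [183 171 159 154 158 156 156 156 157 159 169 182 183]
0.045 [182 184 180 141  65  48  41  41  74 146 137  69  53]
0.075 [185 183 182 155  95  47  48  45  37  46  47  51  48]
0.105 [185 183 166 114  62  73  77  56  50  50  56  56  57]
0.125 [185 184 183 185 183 181 180 143  70  57  50  57  55]
```

Emit:
{"name": "jog_arm", "arguments": {"xyz": [[-0.06,0,-0.17],[0,0,0],[0,0,0],[0,0,0],[0,0,0],[0,0,0],[0,0,0],[0,0,0]], "turn": [[0.002,0.002,-0.002],[0,0,0],[0,0,0],[0,0,0],[0,0,0],[0,0,0],[0,0,0],[0,0,0]]}}

```text
clock: 22.8
tcp_pos: [0.6397, 0.1171, 0.1956]
eef_rot: [2.097, 1.699, 0.453]
wrist_force: [0.5, -0.3, -3.7]
finger_gap: 0.0448
gripper_force: 94.3
```

```bash
python3 fin.py; python3 -c "
from cell import ctrl
print(ctrl.job_done())"
```

```text
[0.6397 0.1171 0.1956] [-0.0932  0.523  -0.3596  1.9047  1.0648  0.5237 -1.4697] 0.04476922003406506 [ 0.4671 -0.3432 -3.7   ]
[[ 0.2078  0.8477  0.4881]
 [ 0.9782 -0.1797 -0.1045]
 [-0.0009  0.4992 -0.8665]]
move cm [0.0238 0.0498 0.076 ] turn [ 0.0007 -0.0011 -0.0001]
the job is handed in; nothing more can be done
None
```

I handed the job in at 22.8 s: the spatula is about 80 mm into the holder slot and released, and the battery is held still, label side away, within about 1 mm of my estimate of the view point; I viewed 11 pictures against the limit of 10, and did not re-check the reel, tin and glue.

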